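# Weigh the tin on the sprung hook scale

## Robot

A 6-joint arm with a two-finger parallel gripper is mounted at the origin on the work surface. World frame = base frame: x ahead of the robot, y to its left, z up, the work surface at z = 0. Lengths are in m, angles in degrees, forces in N, time in s.
With the tool pointing down it reaches from about 0.25 to 0.775 m from the base axis. Payload 4 kg.
Tool frame: the origin (TCP) lies at the very end of the fingers, on their centre line; the grasp point (between the pads) lies 19 mm behind it; z points along the fingers, y is the line along which they close (so a half turn about z gives the same grasp; the last joint's range is limited). The gripper opens to 85 mm and grips with 20 to 120 N. Pads are 22 mm wide; open, the fingers measure 114 mm over their backs; the gripper's body (76 mm by 85 mm) begins 54 mm behind the grasp point. The pads swing forward as they close: fully open they stand 13 mm farther back than shut.
Start: joints at [59.926, 4.996, 78.535, -0, 96.463, -5.907], TCP at [0.225, 0.502, 0.231] pointing down, gripper open.
Joint ranges: [-177.83, 177.83], [-43.37, 116.18], [15.69, 146.23], [-61.86, 241.86], [9.47, 152.12], [-147.06, 147.06]. Speed limits (degrees/s): [159.86, 159.86, 180, 180, 180, 180].

## Interface

Orientations are given as [roll, pitch, yaw] about the fixed x, y, z axes, in that order (R = Rz(yaw) Ry(pitch) Rx(roll)).
In Python, from station import * gives the robot as it stands. Calls block until the motion is done:
- goto(position, orientation): joint-space move of the TCP to a pose.
- line_to(position, orientation=None, velocity=0.15): straight line of the TCP; orientation=None keeps the orientation; velocity is the mean speed in m/s.
- set_joints(angles): joint-space move.
- open_gripper() and close(): open the fingers fully, or close them until they stop; the grip force is fixed at half the most.
- dwell(seconds).
- inverse_kinematics(position, orientation): joint angles nearest the present ones, or None.
- get_obs(): the state.
- read_camera(name): name is "side" or "top" or "wrist"; returns (picture, depth): 420x560x3 uint8, red, green, blue; 420x560 float32, m along the optical axis (not along the pixel's ray), 0 where there is no reading.
- camera_info(name): a dict with "fx", "fy", "cx", "cy" (pixels), "T" (4x4, takes a point from camera to world coordinates); the wrist camera has in their place "hand_eye" (4x4, takes a point from camera to tool coordinates, whose origin is the TCP and whose axes are the flange's). Camera axes: x right, y down, z forward; pixel columns grow to the right and rows downward; lengths in m; the calibration is good to about 2 mm. A picture is of the moment at which its call begins: read the wrist's pose just before it. camera_info takes no time and is no camera call.
A pose or a line that the arm cannot do raises IKError and nothing moves.
- sign_off(): hands the job in; it is judged then, once.
The state is a dict: "time_s": time; "joint_pos": joint angles; "joint_velocities": joint speeds; "effort": joint torques, N m; "position": TCP position; "ee_rot": TCP orientation; "ft_force": force on the tool from outside, world axes, zero at the start; "wrist_torque": the same for the moment, N m; "grip_width": finger opening in m; "gripper_force": force on a finger pad.
Only numpy, scipy, OpenCV 4.12 (cv2) and the standard library are available. Lean on these libraries where they do the work, as an engineer would, in place of code of your own. Each camera call takes 0.05 s, during which the arm holds its last target. There are 200 camera calls.

## Task

Hang the resin tin that has a strap carrier on the hook of the spring scale, seating it centred and easing its full weight onto the hook so that the hook neither drops, bounces nor is dragged down, let go, and let it hang free and still for two seconds. Then lift it off the hook gently and stand it upright in the shallow metal tray, released. Leave the other things on the bench alone.

Things in the scene. Friction and masses are not known exactly. Their poses are not given: they have to be found in the camera images.
- tin: steel tin, 66 mm diameter (69 at rims), 76 mm high, in a dark steel-strap carrier; mass unknown, under 0.8 kg. Origin: centre of its underside, z up. Two straps, 5 mm thick and 10 mm wide (x), rise from the lid at y = +-33 mm and meet in a ridge, each 33 degrees from vertical: a triangular window, seen through along x. Turned half round it is the same.
- tin_ridge (a point): inner (lower) edge of the tin's ridge, 128 mm above its underside, where the hook seats; the lid is 52 mm below it. Seated, the hook bar's axis lies 9 mm below this point. Held off centre, only one strap bears, the bar pushes sideways on the tin, and let go the tin slips and drops; a few mm are enough.
- tin_tab (a point): point on the tin's axis, 170 mm above its underside, in the flat upright grip tab on the ridge: 10 mm thick (tin's x), 22 mm wide (y), from 132 to 190 mm height. Pinch it here from above, fingers closing along the tin's x and their tips no lower than 140 mm, to stay clear of the hook.
- scale: spring scale fixed to the bench: foot 100 x 170 x 14 mm, two upright rods 70 mm apart, crosshead top at 393 mm, spring barrel. Origin under the rods at bench level; the hook arm reaches out along its -x, towards the robot and 17 to 43 degrees to its left. Harmed by more than 20 N of contact with the tin, the hook moving faster than 120 mm/s, or a tin bobbing on it faster than 60 mm/s after being let go before the spring carried it, or pulled too low.
- hook_saddle (a point): middle of the hook's 30 mm long saddle, on the axis of the 10 mm round bar, 140 mm along -x from the scale's axis, 240 mm high unloaded; moves with the hook. 14 mm behind it (+x) is a collar of 18 mm diameter; from 16 mm in front the bar turns up to a round tip, ending 27 mm out and 15 mm above the bar's axis. Bar and tip must pass lengthwise through the tin's window.
- hook (a joint): how far the hook has been pulled down, m; 0 unloaded at the upper stop, 0.105 at the lower stop. Spring 90 N/m with about 0.5 N preload, lightly damped: a freely hanging tin settles somewhere between 0.02 and 0.08, by its weight. More than 0.09 overloads it.
- tray: shallow square sheet-metal tray, fixed, 130 x 130 mm, 14 mm high, walls and floor 3 to 5 mm; origin at the centre of its underside. The tin belongs standing inside it, its axis within 28 mm of the tray's centre.
- plain_tin: bystander: steel tin of the same size without carrier, origin at its underside
- mixing_cup: bystander: white plastic cup, 64 mm wide, 70 mm high, origin at its underside
- brush: bystander: paint brush lying on the bench
- wrench: bystander: steel wrench lying on the bench
- ball_valve: bystander: brass ball valve with a flat lever, 90 mm long, 53 mm high
- offcut: bystander: wooden offcut, 80 x 40 x 22 mm
Not all that is in view belongs to the job. Leave any blue, red or yellow look-alike of the tin alone.

How it is judged (in metres and radians):
On the way:
1. the tin hangs by its ridge in the saddle of the hook, upright, touched by nothing else, pointer and tin at rest, for 1.2 s (distance between tin_ridge and hook_saddle below 0.022 m and z of tin_ridge in the frame of hook_saddle above 0.004 m and value of joint hook above 0.012 m and contact force between each of the arm, the fingers and tin below 0.02 N and contact force between tin and scale above 1.5 N and angle between tin's own z axis and vertical below 0.15 rad and linear speed of tin below 0.02 m/s and angular speed of tin below 0.25 rad/s and velocity of joint hook between -0.01 and 0.01 m/s), for 1.2 s.
At the end, for the whole second after the job is handed in: the tin stands upright (within 0.05 rad) and at rest on the tray's floor, its axis within 30 mm of the tray's centre, released, and the hook is empty and back at its upper stop (within 4 mm) (horizontal distance between tin and tray below 0.03 m and z of tin in the frame of tray below 0.009 m and angle between tin's own z axis and vertical below 0.05 rad and linear speed of tin below 0.01 m/s and contact force between the fingers and tin below 0.02 N and value of joint hook below 0.004 m); the robot touches nothing.
It fails at once if the hook is jerked: it moves faster than 120 mm/s, or the tin bobs on the hook faster than 60 mm/s while not held (velocity of joint hook above 0.12 m/s or velocity of joint hook below -0.12 m/s or (contact force between the fingers and tin below 0.02 N and linear speed of tin above 0.06 m/s and (velocity of joint hook above 0.06 m/s or velocity of joint hook below -0.06 m/s))).
It fails at once if the scale is overloaded: hook pulled down more than 90 mm, or more than 20 N between the tin and the scale (value of joint hook above 0.09 m or contact force between tin and scale above 20 N).
It fails at once if the tin is dropped (moving faster than 0.35 m/s while not held) (contact force between the fingers and tin below 0.02 N and linear speed of tin above 0.35 m/s).
It fails at once if the tin is tipped more than 0.6 rad (angle between tin's own z axis and vertical above 0.6 rad).
It fails at once if a bystander is moved more than 25 mm (distance of any of plain_tin, mixing_cup, brush, wrench, ball_valve, offcut from where it was at the start of the episode above 0.025 m).
It also fails if it takes over 72 s, if anything falls off the work surface, if the arm or the gripper's body presses on something with over 40 N, if the wrist force passes 120 N, or if a joint passes its speed limit or range.

## Working session

There is one attempt and no reset: what is moved stays moved. The work goes in short steps, each a Python script; the robot and the scene stay as the last script left them, time stands still between calls to the robot, and variables do not carry over. Pictures are saved under pics/ and viewed, at most 10 in all, crops included, and the job is handed in when it is done.

```bash
mkdir -p pics; ls
python3 - <<'E'
from station import *
import cv2,numpy as np
for n in ["side","top"]:
    p,d=read_camera(n); cv2.imwrite(f"pics/{n}0.png",p[:,:,::-1]); np.savez(f"pics/{n}0.npz",p=p,d=d)
    c=camera_info(n); print(n,{k:np.round(v,3).tolist() for k,v in c.items() if k!='name'})
o=get_obs(); print(o)
print(camera_info("wrist"))
E
```

```text
pics
side {'fx': 534.795, 'fy': 534.795, 'cx': 273.482, 'cy': 212.992, 'T': [[0.986, -0.136, 0.101, 0.434], [-0.169, -0.757, 0.632, -0.829], [-0.009, -0.64, -0.769, 1.127], [0.0, 0.0, 0.0, 1.0]]}
top {'fx': 518.97, 'fy': 518.97, 'cx': 277.039, 'cy': 214.508, 'T': [[0.004, -0.98, 0.201, 0.286], [-1.0, -0.004, -0.0, -0.085], [0.001, -0.201, -0.98, 1.448], [0.0, 0.0, 0.0, 1.0]]}
{'time_s': 0.1, 'joint_pos': array([ 5.99262994e+01,  5.03880614e+00,  7.86189143e+01,  1.57892145e-03,
        9.64630485e+01, -5.90618923e+00]), 'joint_velocities': array([-0.00528289, -0.08553864, -0.20062899,  0.16134252, -0.09573934,
       -0.03395974]), 'effort': array([ 2.95293510e-03, -3.53013396e+01, -3.14219964e+01, -1.81597356e-04,
        7.86497985e-03,  6.61845661e-06]), 'position': array([0.22492862, 0.50139925, 0.23019363]), 'ee_rot': array([-1.79880034e+02, -1.39880383e-02,  1.55832650e+02]), 'ft_force': array([ 0.39924007, -1.00696463, -0.42724888]), 'wrist_torque': array([ 0.0748047 , -0.03066885,  0.02183211]), 'gripper_force': 0.0, 'grip_width': 0.08538506573568547}
{'fx': 360.7659513189471, 'fy': 360.7659513189471, 'cx': 276.3195499219781, 'cy': 212.71815141839693, 'hand_eye': array([[-3.00381771e-04, -9.51192518e-01, -3.08597963e-01,
         7.91789211e-02],
       [ 9.99999692e-01, -5.09685650e-04,  5.97630316e-04,
         9.86093940e-04],
       [-7.25749439e-04, -3.08597688e-01,  9.51192378e-01,
        -1.43071144e-01],
       [ 0.00000000e+00,  0.00000000e+00,  0.00000000e+00,
         1.00000000e+00]])}
```

View pics/side0.png

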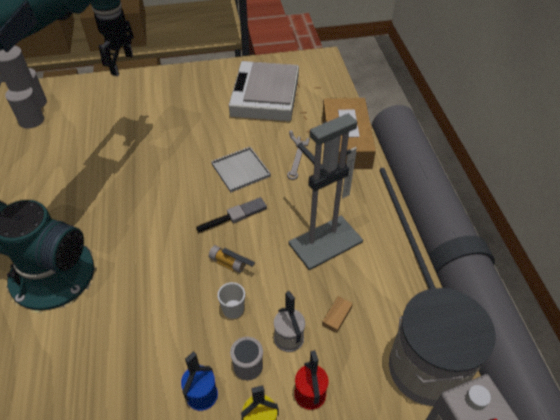

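View pics/top0.png

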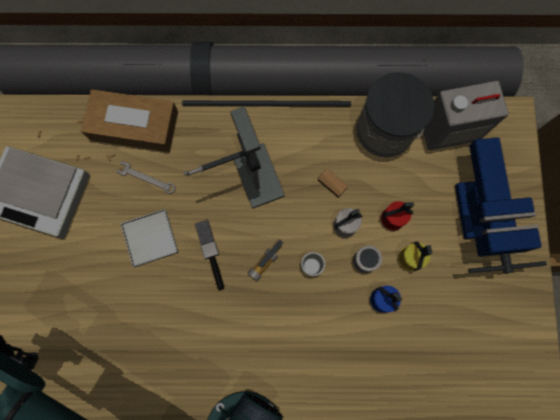

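The side view shows four tins with a carrier: grey (290,320), blue (200,385), red (312,385) and yellow (262,408). In the top view they are at (348,222), (386,299), (398,215) and (416,256). The grey one is the bare-steel resin tin, and the plain tin at side (247,358) has no carrier. The tray is at side (241,169) / top (150,238), and the scale hook tip is at side (298,143) / top (190,172). I'll check the grey tin in an enlarged crop.

```bash
cat > h.py <<'E'
import numpy as np,cv2
from station import *
def ray(name,u,v,T=None):
    c=camera_info(name); T=c["T"] if T is None else T
    d=T[:3,:3]@np.array([(u-c["cx"])/c["fx"],(v-c["cy"])/c["fy"],1.]); return T[:3,3],d/np.linalg.norm(d)
def plane(o,d,z): return o+d*(z-o[2])/d[2]
def cross(*rays):
    A=0;b=0
    for o,d in rays:
        P=np.eye(3)-np.outer(d,d);A=A+P;b=b+P@o
    x=np.linalg.solve(A,b)
    return x,[np.linalg.norm((np.eye(3)-np.outer(d,d))@(x-o))*1e3 for o,d in rays]
def cloud(name,d,T=None):
    c=camera_info(name); T=c["T"] if T is None else T
    v,u=np.mgrid[:420,:560]
    P=np.stack([(u-c["cx"])/c["fx"]*d,(v-c["cy"])/c["fy"]*d,d],-1)
    P=P@T[:3,:3].T+T[:3,3]; P[d<=0]=np.nan; return P
def wristT():
    from scipy.spatial.transform import Rotation as R
    o=get_obs(); M=np.eye(4);M[:3,:3]=R.from_euler('xyz',o["ee_rot"],degrees=True).as_matrix();M[:3,3]=o["position"]
    return M@camera_info("wrist")["hand_eye"]
E
python3 - <<'E'
from h import *
S=np.load("pics/side0.npz");Tp=np.load("pics/top0.npz")
def crop(p,x,y,w,h): return cv2.resize(p[y:y+h,x:x+w,::-1],(400,300),interpolation=cv2.INTER_CUBIC)
a=np.vstack([np.hstack([crop(S['p'],250,275,100,75),crop(S['p'],260,100,160,120)]),np.hstack([crop(Tp['p'],310,190,80,60),crop(Tp['p'],180,110,120,90)])])
cv2.imwrite("pics/crop1.png",a)
for n,f in(("side",S),("top",Tp)):
    P=cloud(n,f['d'])
    for q in {"side":[(291,298),(241,169),(298,143)],"top":[(348,222),(150,238),(190,172)]}[n]: print(n,q,np.round(P[q[1],q[0]],3))
    m=f['p'].astype(int)
# tray
    z=P[...,2]
    print(n,"tray px")
E
```

```text
side (291, 298) [ 0.554 -0.286  0.193]
side (241, 169) [0.516 0.272 0.009]
side (298, 143) [0.644 0.095 0.252]
side tray px
top (348, 222) [nan nan nan]
top (150, 238) [ 0.514  0.273 -0.001]
top (190, 172) [0.636 0.124 0.248]
top tray px
```

View pics/crop1.png

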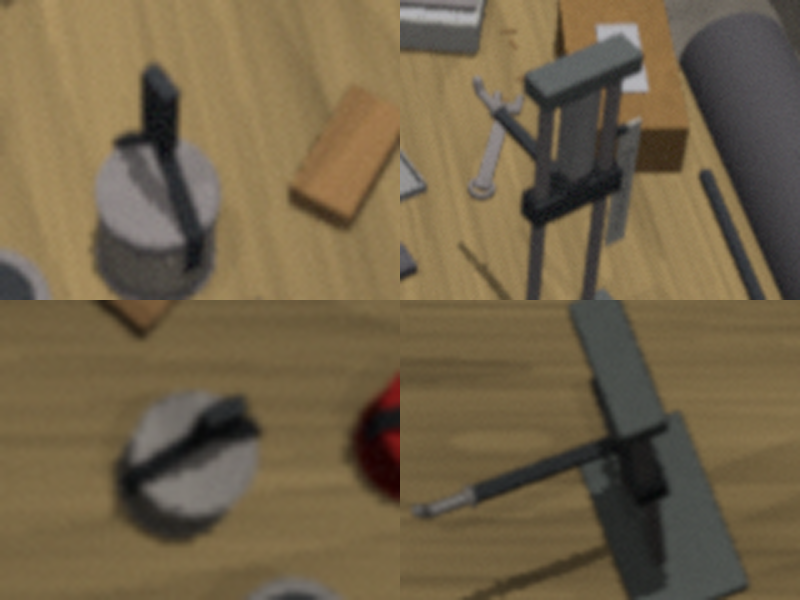

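Crop: the grey tin (side 290,320 / top 348,222) has the dark strap carrier and tab. It is neither red, blue nor yellow, so it is the right one. The light saddle section of the hook spans roughly top px (185,173) to (202,168). Next I'll measure more precisely.

Run:
```python
from h import *
S=np.load("pics/side0.npz");Tp=np.load("pics/top0.npz")
Ps,Pt=cloud("side",S['d']),cloud("top",Tp['d'])
for n,P,p in(("side",Ps,S['p']),("top",Pt,Tp['p'])):
    # hook arm pts
    m=(P[...,2]>.225)&(P[...,2]<.27)&(P[...,0]>.55)&(P[...,0]<.75)&(P[...,1]>-.02)&(P[...,1]<.16)
    q=P[m]; print(n,"arm",m.sum(),np.round(q.mean(0),3)); 
    c=q.mean(0);u,s,vt=np.linalg.svd(q-c);v=vt[0]*np.sign(vt[0][1]);t=(q-c)@v;print("dir",v.round(3),"ends",(c+v*t.min()).round(3),(c+v*t.max()).round(3))
    # crosshead
    m=(P[...,2]>.375)&(P[...,2]<.41)&(P[...,0]>.5)&(P[...,0]<.8)&(abs(P[...,1])<.2); q=P[m][:,:2].astype(np.float32); print("head",cv2.minAreaRect(q),np.median(P[m][:,2]))
    # carrier
    m=(P[...,2]>.09)&(P[...,2]<.21)&(abs(P[...,0]-.55)<.07)&(abs(P[...,1]+.285)<.06); q=P[m]; print("carrier",m.sum(),cv2.minAreaRect(q[:,:2].astype(np.float32)),q[:,2].max())
    m=(P[...,2]>.14)&(P[...,2]<.21)&(abs(P[...,0]-.55)<.07)&(abs(P[...,1]+.285)<.06); q=P[m]; print("tab",m.sum(),cv2.minAreaRect(q[:,:2].astype(np.float32)))
    m=(P[...,2]>.065)&(P[...,2]<.085)&(abs(P[...,0]-.55)<.06)&(abs(P[...,1]+.285)<.06); q=P[m]; print("lid",m.sum(),cv2.minEnclosingCircle(q[:,:2].astype(np.float32)),np.median(q[:,2]))
    # tray by grey mask near
    hsv=cv2.cvtColor(p,cv2.COLOR_RGB2HSV); m=(hsv[...,1]<60)&(abs(P[...,0]-.515)<.12)&(abs(P[...,1]-.272)<.11)&(P[...,2]<.03)
    k,l,st,ce=cv2.connectedComponentsWithStats(m.astype(np.uint8)); i=1+np.argmax(st[1:,4]); q=P[l==i]; print("tray",st[i],ce[i],cv2.minAreaRect(q[:,:2].astype(np.float32)),np.percentile(q[:,2],[5,50,95]))
    x,y,w,h,_=st[i]
```

```text
side arm 517 [0.689 0.031 0.249]
dir [-0.568  0.822 -0.04 ] ends [ 0.724 -0.02   0.252] [0.62  0.131 0.245]
head ((0.6917386651039124, -0.014535237103700638), (0.10188143700361252, 0.03889423608779907), 20.646291732788086) 0.39333350714355864
carrier 309 ((0.5538240671157837, -0.27727067470550537), (0.012405799701809883, 0.06285695731639862), 22.183259963989258) 0.19571706127989974
tab 172 ((0.5530224442481995, -0.27685844898223877), (0.01145739946514368, 0.023513684049248695), 24.185178756713867)
lid 611 ((0.5535520911216736, -0.27605533599853516), 0.03763100132346153) 0.07729208152909428
tray [ 212  147   58   45 1547] [240.33936652 168.66063348] ((0.514359712600708, 0.27519822120666504), (0.13177990913391113, 0.13712142407894135), 19.485244750976562) [0.00075439 0.00562253 0.0152992 ]
top arm 401 [0.663 0.054 0.244]
dir [-0.332  0.943 -0.014] ends [ 0.687 -0.015  0.245] [0.633 0.139 0.243]
head ((0.6921103596687317, -0.016067028045654297), (0.10093192756175995, 0.03399426490068436), 21.29821014404297) 0.3915676629681286
carrier 131 ((0.5521019101142883, -0.27761250734329224), (0.010367050766944885, 0.05845079943537712), 22.982643127441406) 0.19411416987021513
tab 70 ((0.552204430103302, -0.27842187881469727), (0.009813353419303894, 0.0223558209836483), 19.514366149902344)
lid 380 ((0.553325891494751, -0.27849382162094116), 0.03707865625619888) 0.07487354264075163
tray [ 121  209   57   58 2166] [148.68928901 237.70360111] ((0.516144871711731, 0.276053786277771), (0.1357192099094391, 0.1361381560564041), 18.80438232421875) [-0.00352204  0.0019375   0.01178219]
```

Run:
```python
from h import *
goto([0.36,0.05,0.42],[180,0,112])
goto([0.553,-0.2775,0.285],[180,0,112])
dwell(.3)
T=wristT(); p,d=read_camera("wrist"); np.savez("pics/w1.npz",p=p,d=d,T=T); cv2.imwrite("pics/w1.png",p[:,:,::-1])
o=get_obs(); print(o['time_s'],o['position'],o['ee_rot'],o['ft_force'],o['joint_pos'])
P=cloud("wrist",d,T)
near=(abs(P[...,0]-.553)<.06)&(abs(P[...,1]+.2775)<.06)
m=near&(P[...,2]>.15)&(P[...,2]<.2); q=P[m]; print("tab",m.sum(),cv2.minAreaRect(q[:,:2].astype(np.float32)),q[:,2].max())
m=near&(P[...,2]>.18)&(P[...,2]<.2); q=P[m]; print("tabtop",m.sum(),cv2.minAreaRect(q[:,:2].astype(np.float32)))
m=near&(P[...,2]>.065)&(P[...,2]<.085); q=P[m]; print("lid",m.sum(),cv2.minEnclosingCircle(q[:,:2].astype(np.float32)),np.median(q[:,2]))
v,u=np.where(m); print(u.min(),u.max(),v.min(),v.max())
```

```text
3.7833 [ 0.55309572 -0.27691259  0.28563406] [1.79965296e+02 4.31590220e-02 1.12049031e+02] [0.51789674 0.33332959 0.33550817] [-3.18468596e+01  1.36876790e+01  6.24943586e+01  2.68465215e-03
  1.03762642e+02 -5.38952641e+01]
tab 602 ((0.5536720156669617, -0.2744940221309662), (0.009965439327061176, 0.022061312571167946), 21.790889739990234) 0.19191832042989815
tabtop 474 ((0.5536679029464722, -0.2744956314563751), (0.009891189634799957, 0.022066527977585793), 21.99514389038086)
lid 2909 ((0.5537821650505066, -0.2733583450317383), 0.035877812653779984) 0.07623933504625535
243 311 140 210
```

View pics/w1.png

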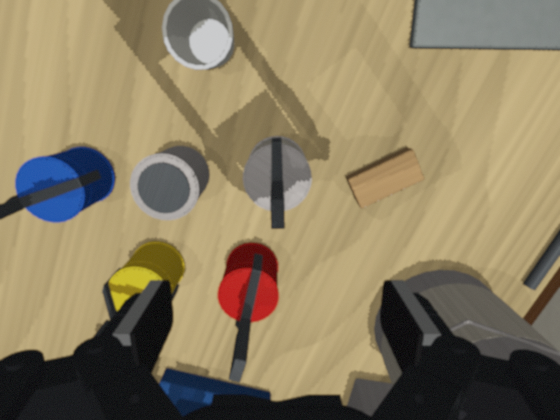

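Wrist view: the grey tin is at (277,180) with its tab end at (278,215), centred between the fingers at (150,330) and (405,330). Tab size 10x22 mm, top at 0.192 and angle 22° all match the description. Now grasping and weighing it.

Run:
```python
from h import *
def favg(n=15):
    a=[]
    for _ in range(n): dwell(.03); a.append(get_obs()['ft_force'])
    return np.mean(a,0),np.std(a,0)
line_to([0.5532,-0.2755,0.151],[180,0,112],velocity=.12)
f0=favg();print("pre",f0)
close(); o=get_obs(); print(o['grip_width'],o['gripper_force'])
line_to([0.5532,-0.2755,0.20],velocity=.06)
f1=favg();print("lifted",f1); print("m",-(f1[0]-f0[0])[2]/9.81)
o=get_obs();print(o['time_s'],o['grip_width'],o['wrist_torque'],o['position'])
line_to([0.5532,-0.2755,0.40],velocity=.15)
goto([0.42,0.12,0.45],[180,0,60])
T=wristT();p,d=read_camera("wrist");np.savez("pics/w2.npz",p=p,d=d,T=T);cv2.imwrite("pics/w2.png",p[:,:,::-1])
f1=favg();print("lifted",f1)
print(get_obs()['time_s'],get_obs()['ee_rot'])
for y in (21,-159):
  for q in ([.60,.235,.33],[.6157,.185,.33],[.642,.115,.33],[.642,.115,.20],[.513,.2755,.18]): print(y,q,inverse_kinematics(q,[180,0,y]))
```

```text
pre (array([ 0.15049159, -0.0878597 , -0.2007169 ]), array([0.42780484, 0.6450143 , 0.47037209]))
0.009086698239022426 58.84522497653961
lifted (array([-0.06266382,  0.17136368, -4.47763461]), array([0.45879116, 0.44302043, 0.45747686]))
m 0.43597530170942994
7.6917 0.009469922385249824 [ 0.02364518 -0.01375784 -0.000708  ] [ 0.55320359 -0.27549384  0.19996163]
lifted (array([-0.21341177, -0.00786204, -4.61767396]), array([0.75794877, 0.4626329 , 0.43257578]))
11.275 [-1.79998495e+02  3.01950781e-03  5.99890891e+01]
21 [0.6, 0.235, 0.33] [ 1.63494721e+01  1.78407139e+01  5.23323591e+01 -2.54444375e-14
  1.09826927e+02  8.53494721e+01]
21 [0.6157, 0.185, 0.33] [ 1.16731672e+01  1.76308683e+01  5.25991124e+01 -2.54444375e-14
  1.09770019e+02  8.06731672e+01]
21 [0.642, 0.115, 0.33] [ 5.17712552e+00  1.89549634e+01  5.09048947e+01 -2.54444375e-14
  1.10140142e+02  7.41771255e+01]
21 [0.642, 0.115, 0.2] [ 5.17712552e+00  1.85350415e+01  6.60979944e+01 -2.54444375e-14
  9.53669641e+01  7.41771255e+01]
21 [0.513, 0.2755, 0.18] [ 2.26594120e+01  9.96611141e+00  7.88126318e+01 -2.54444375e-14
  9.12212568e+01  9.16594120e+01]
-159 [0.6, 0.235, 0.33] [ 16.34947208  17.84071387  52.33235907   0.         109.82692706
 -94.65052792]
-159 [0.6157, 0.185, 0.33] [ 11.67316715  17.63086826  52.59911236   0.         109.77001938
 -99.32683285]
-159 [0.642, 0.115, 0.33] [   5.17712552   18.95496342   50.90489469    0.          110.14014189
 -105.82287448]
-159 [0.642, 0.115, 0.2] [   5.17712552   18.53504153   66.09799436    0.           95.3669641
 -105.82287448]
-159 [0.513, 0.2755, 0.18] [ 22.65941203   9.96611141  78.81263182   0.          91.22125677
 -88.34058797]
```

View pics/w2.png

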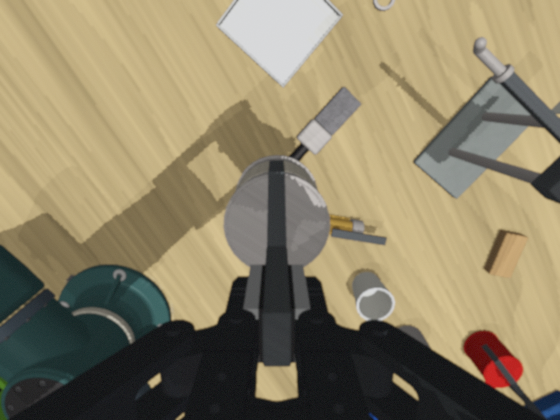

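Wrist view: the held tin's lid is around (277,225) with its straps on the centre line. The hook tip is at (480,44), the saddle runs to the collar at (507,73), and the tray is at (280,30). Next I'll measure the hook, and the tin in the gripper.

Run:
```python
from h import *
W=np.load("pics/w2.npz");p,d,T=W['p'],W['d'],W['T']
P=cloud("wrist",d,T)
m=(P[...,2]>.2)&(P[...,2]<.29)&(P[...,0]>.58)&(P[...,0]<.72)&(P[...,1]>.0)&(P[...,1]<.17)
q=P[m]; ax=np.array([np.cos(np.radians(111)),np.sin(np.radians(111))]);S=np.array([.642,.115])
s=(q[:,:2]-S)@ax; l=(q[:,:2]-S)@np.array([-ax[1],ax[0]])
for a in range(-90,40,6):
    k=(s>=a/1e3)&(s<(a+6)/1e3)
    if k.sum()>2: print(a,k.sum(),"lat mm",*(np.percentile(l[k],[3,50,97])*1e3).round(1),"z",*np.percentile(q[k,2],[10,50,97]).round(4))
# tin in tool frame
Tt=cloud("wrist",d,camera_info("wrist")["hand_eye"])
m=(Tt[...,2]>.06)&(Tt[...,2]<.085)&(abs(Tt[...,1])<.05)&(abs(Tt[...,0])<.05); r=Tt[m]; print("lid tool",m.sum(),np.median(r[:,2]),cv2.minEnclosingCircle(r[:,:2].astype(np.float32)))
for z in np.arange(-.04,.075,.01):
    m=(abs(Tt[...,2]-z)<.005)&(abs(Tt[...,1])<.02)&(abs(Tt[...,0])<.05); r=Tt[m]
    if m.sum()>3: print("z",round(z,3),m.sum(),"x",np.percentile(r[:,0],[3,50,97]).round(4),"y",np.percentile(r[:,1],[3,50,97]).round(4))
```

```text
-90 83 lat mm -5.1 1.4 3.8 z 0.2401 0.2451 0.2469
-84 98 lat mm -7.4 -1.1 4.1 z 0.242 0.2453 0.247
-78 112 lat mm -7.6 -0.4 4.1 z 0.241 0.2454 0.2466
-72 102 lat mm -7.3 -0.4 4.2 z 0.2418 0.2455 0.2468
-66 109 lat mm -7.3 -0.3 4.2 z 0.2414 0.2454 0.247
-60 112 lat mm -7.2 -0.3 4.0 z 0.2413 0.2453 0.2467
-54 109 lat mm -7.3 -0.7 4.1 z 0.2417 0.2451 0.2471
-48 106 lat mm -7.4 -0.3 4.1 z 0.2407 0.2452 0.247
-42 115 lat mm -7.0 -0.2 4.4 z 0.2415 0.2452 0.2467
-36 110 lat mm -6.6 -0.1 4.2 z 0.2414 0.2453 0.2469
-30 110 lat mm -6.8 -0.3 4.4 z 0.2408 0.2453 0.2469
-24 112 lat mm -6.8 -0.1 4.4 z 0.2418 0.2453 0.2468
-18 115 lat mm -8.5 1.1 7.2 z 0.2432 0.2474 0.2502
-12 161 lat mm -9.4 0.3 6.3 z 0.239 0.2444 0.25
-6 94 lat mm -6.0 -0.0 3.3 z 0.241 0.2444 0.2466
0 85 lat mm -5.9 0.3 3.0 z 0.2414 0.2445 0.2468
6 96 lat mm -5.8 0.1 3.2 z 0.2412 0.2444 0.2462
12 76 lat mm -5.3 0.5 3.3 z 0.2415 0.2447 0.2472
18 79 lat mm -3.5 2.0 3.5 z 0.2428 0.2501 0.2561
24 101 lat mm -4.5 -0.1 3.3 z 0.25 0.2536 0.2561
lid tool 6660 0.07476718247310359 ((0.0021145606879144907, -0.00013421896437648684), 0.03580808639526367)
z -0.04 3056 x [-0.009   0.0065  0.0142] y [-0.0146 -0.0004  0.0138]
z -0.03 1306 x [0.0077 0.0116 0.0126] y [-0.0173 -0.0004  0.0168]
z -0.02 1197 x [0.0076 0.0114 0.0125] y [-0.0173 -0.      0.017 ]
z -0.01 906 x [0.0077 0.0116 0.0125] y [-0.0167 -0.0004  0.0164]
z 0.0 266 x [0.0109 0.0115 0.0121] y [-0.0081  0.      0.009 ]
z 0.01 198 x [0.0107 0.0114 0.012 ] y [-0.0049  0.0001  0.0046]
z 0.02 43 x [0.0106 0.0114 0.0118] y [-0.0047 -0.0009  0.0044]
z 0.03 356 x [0.0083 0.0112 0.0144] y [-0.005  -0.0004  0.0047]
z 0.04 336 x [0.0144 0.0177 0.0214] y [-0.0047 -0.0004  0.0044]
z 0.05 277 x [0.0211 0.0243 0.0274] y [-0.0048  0.0001  0.0046]
z 0.06 256 x [0.0275 0.0307 0.0339] y [-0.005  -0.0004  0.0042]
z 0.07 2643 x [-0.0234  0.0073  0.0359] y [-0.0191  0.0002  0.019 ]
```

```bash
cat >> h.py <<'E'
A=np.radians(111);ax=np.array([np.cos(A),np.sin(A)]);lat=np.array([-ax[1],ax[0]]);S=np.array([.642,.115])
def pos(s,l,z): return [*(S+s*ax+l*lat),z]
E
python3 - <<'E'
from h import *
goto([0.55,0.24,0.42],[180,0,21])
goto(pos(.09,-.0005,.36),[180,0,21])
line_to(pos(.09,-.0005,.300),velocity=.1)
dwell(.3)
T=wristT();p,d=read_camera("wrist");np.savez("pics/w3.npz",p=p,d=d,T=T);cv2.imwrite("pics/w3.png",p[:,:,::-1])
print(get_obs()['time_s'],get_obs()['position'])
P=cloud("wrist",d,T)
m=(P[...,2]>.2)&(P[...,2]<.29)&(P[...,0]>.58)&(P[...,0]<.72)&(P[...,1]>.0)&(P[...,1]<.17)
q=P[m]
s=(q[:,:2]-S)@ax; l=(q[:,:2]-S)@lat
for a in range(-60,40,4):
    k=(s>=a/1e3)&(s<(a+4)/1e3)
    if k.sum()>2: print(a,k.sum(),"lat mm",*(np.percentile(l[k],[2,50,98])*1e3).round(1),"z",*np.percentile(q[k,2],[10,50,97]).round(4))
Tt=cloud("wrist",d,camera_info("wrist")["hand_eye"])
m=(abs(Tt[...,2]-.01)<.01)&(abs(Tt[...,1])<.02)&(abs(Tt[...,0])<.03); print("tab front x",np.median(Tt[m][:,0]))
E
```

```text
13.6667 [0.61039357 0.19918767 0.30045798]
-60 154 lat mm -8.2 -3.4 3.4 z 0.2411 0.2451 0.2466
-56 162 lat mm -8.1 -3.9 3.7 z 0.2416 0.2451 0.2466
-52 154 lat mm -8.0 -3.6 3.4 z 0.2409 0.2451 0.2464
-48 148 lat mm -8.2 -3.5 3.3 z 0.2417 0.2452 0.2465
-44 162 lat mm -8.3 -3.7 3.5 z 0.2407 0.2451 0.2464
-40 154 lat mm -8.0 -3.8 3.3 z 0.2407 0.2452 0.2467
-36 152 lat mm -8.1 -3.9 3.2 z 0.241 0.2451 0.2464
-32 154 lat mm -8.0 -3.9 3.2 z 0.2404 0.2451 0.2462
-28 155 lat mm -8.0 -3.6 3.3 z 0.2413 0.2452 0.2464
-24 155 lat mm -8.0 -3.6 3.4 z 0.2411 0.245 0.2465
-20 94 lat mm -9.7 -4.4 4.9 z 0.2423 0.2455 0.2486
-16 201 lat mm -10.7 -4.9 6.0 z 0.2429 0.2479 0.2496
-12 292 lat mm -10.2 -3.6 6.5 z 0.2379 0.2445 0.2494
-8 120 lat mm -6.6 -3.6 2.0 z 0.2415 0.2445 0.246
-4 109 lat mm -6.5 -3.4 2.1 z 0.242 0.2445 0.2459
0 106 lat mm -6.5 -3.4 2.1 z 0.2421 0.2446 0.2461
4 110 lat mm -6.6 -3.2 1.9 z 0.2427 0.2446 0.2458
8 106 lat mm -6.6 -3.3 2.0 z 0.2419 0.2444 0.246
12 109 lat mm -6.5 -3.3 2.0 z 0.2418 0.2446 0.2458
16 67 lat mm -6.8 -5.0 0.1 z 0.2418 0.2452 0.2503
20 112 lat mm -6.5 -4.7 1.3 z 0.244 0.2523 0.2552
24 138 lat mm -6.4 -3.5 2.3 z 0.2493 0.2538 0.2559
28 54 lat mm -4.7 -2.4 1.3 z 0.2501 0.2519 0.2548
tab front x 0.011046082303977432
```

View pics/w3.png

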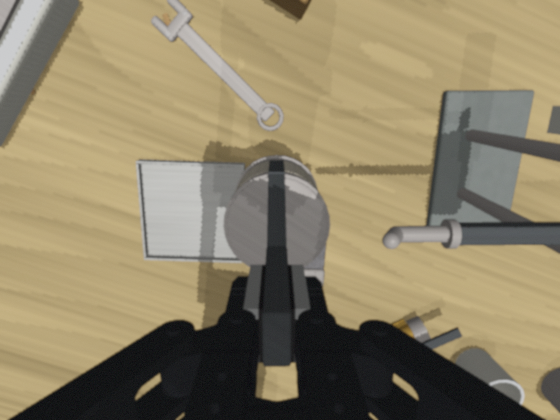

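Wrist view: the tin is in front of the hook, with the hook tip at (392,239), the collar at (453,234) and the bar level and parallel to the approach. The measurements put the saddle at s=+3 mm, l=-2 mm and the bar axis at z=0.241. Now threading it on, then lowering with force checks.

```bash
cat >> h.py <<'E'
def favg(n=30):
    a=[]
    for _ in range(n): dwell(.02); a.append(get_obs()['ft_force'])
    f=np.mean(a,0); return np.array([f[:2]@ax,f[:2]@lat,f[2]]).round(2)   # along, lateral, up
E
python3 - <<'E'
from h import *
l=-.0017
line_to(pos(.09,l,.299),velocity=.1); print("base",favg(40))
line_to(pos(.003,l,.299),velocity=.06); print("in",favg(40))
line_to(pos(.003,l,.280),velocity=.04); print("280",favg(30))
for z in (.272,.266,.260):
    line_to(pos(.003,l,z),velocity=.03); print(z,favg(30))
print(get_obs()['time_s'])
p,d=read_camera("side");cv2.imwrite("pics/s1.png",cv2.resize(p[80:200,240:400,::-1],(800,600),interpolation=cv2.INTER_CUBIC))
E
```

```text
base [ 0.03 -0.1  -4.5 ]
in [-0.01  0.1  -4.4 ]
280 [ 0.    0.01 -4.48]
0.272 [ 0.13  1.04 -3.9 ]
0.266 [ 0.4   1.86 -3.3 ]
0.26 [ 0.61  2.58 -2.8 ]
20.5917
```

View pics/s1.png

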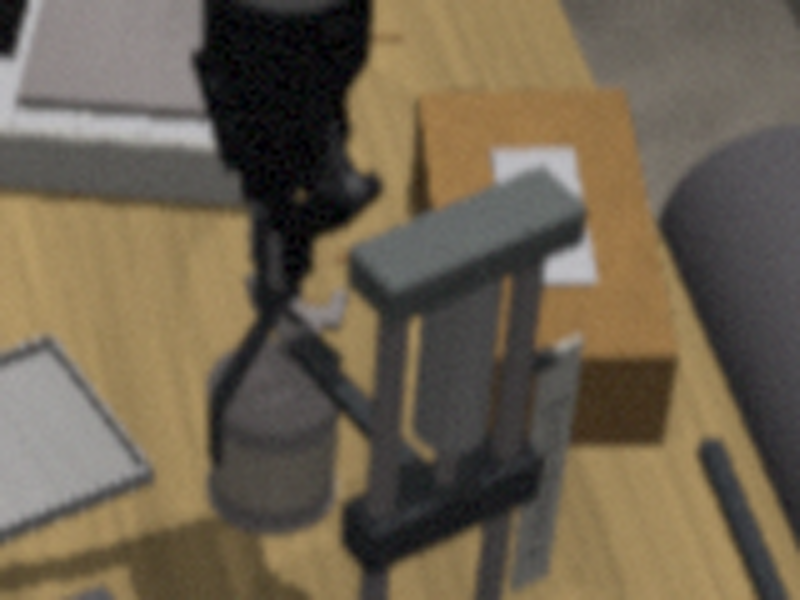

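Side crop: the tin is on the hook, with the bar passing through the window at (300,320). The lateral/vertical force ratio of 1.5 means only one strap bears, so the tin must move towards +l. I'll shift it until the side force vanishes.

Run:
```python
from h import *
l=-.0017
line_to(pos(.003,l,.267),velocity=.03)
for i in range(8):
    l+=.0006; line_to(pos(.003,l,.267),velocity=.01); f=favg(25); print(round(l*1e3,2),f,get_obs()['position'].round(4))
    if f[1]<.3: break
print(get_obs()['time_s'])
```

```text
-1.1 [ 0.32  0.54 -3.2 ] [0.6422 0.1183 0.2671]
-0.5 [ 0.51 -3.64 -3.47] [0.6419 0.1182 0.2672]
22.3583
```

Run:
```python
from h import *
l=-.00103
for z in (.267,.250,.240):
    line_to(pos(.003,l,z),velocity=.025); f=favg(60); print(z,l,f,get_obs()['position'].round(4))
    if abs(f[1])>.8: l+=np.clip(f[1]/7000,-.0003,.0003)
print(get_obs()['time_s'])
```

```text
0.267 -0.00103 [ 0.39 -4.09 -3.43] [0.6419 0.1182 0.267 ]
0.25 -0.00133 [ 0.53 -2.42 -1.88] [0.6421 0.1182 0.25  ]
0.24 -0.00163 [ 0.6   0.44 -1.01] [0.6423 0.1183 0.2399]
26.9917
```

Run:
```python
from h import *
l=-.0016; z=.231
line_to(pos(.003,l,z),velocity=.025)
f=favg(100); print(f,get_obs()['position'].round(4),get_obs()['wrist_torque'])
if abs(f[1])>.8: 
    l+=np.clip(f[1]/7000,-.0003,.0003); line_to(pos(.003,l,z),velocity=.01); print(l,favg(50))
print(get_obs()['time_s'])
p,d=read_camera("wrist");cv2.imwrite("pics/w4.png",p[:,:,::-1])
```

```text
[ 0.5   1.81 -0.21] [0.6424 0.1184 0.231 ] [-0.07578472  0.44878303 -0.00623919]
-0.0013414285714285715 [ 0.52  0.85 -0.14]
30.25
```

View pics/w4.png

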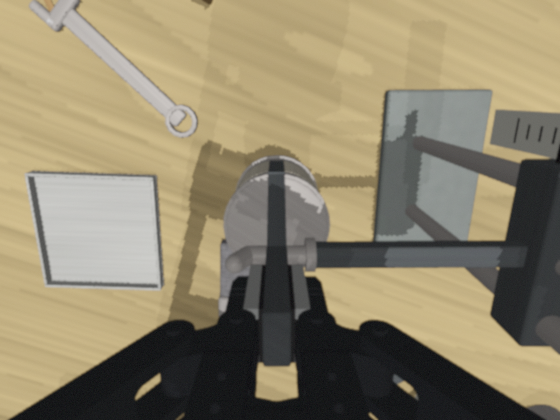

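Wrist view: the tin is seated, with its strap at (277,250) between the tip (237,262) and the collar (308,253). Load is fully transferred (fz ≈ -0.15, the empty value). I'll trim the side force slightly and release.

Run:
```python
from h import *
line_to(pos(.003,-.00122,.2305),velocity=.01); print(favg(40))
open_gripper(); print(get_obs()['time_s'],get_obs()['grip_width'],get_obs()['gripper_force'])
he=camera_info("wrist")["hand_eye"]
for i in range(3):
    dwell(1.2 if i else .3); p,d=read_camera("wrist"); t=cloud("wrist",d,he)
    m=(abs(t[...,2]-.01)<.012)&(abs(t[...,1])<.02)&(abs(t[...,0])<.03);q=t[m]
    m2=(t[...,2]<0)&(t[...,2]>-.05)&(abs(t[...,1])<.02)&(abs(t[...,0])<.03)
    m3=(t[...,2]>.06)&(t[...,2]<.09)&(abs(t[...,1])<.03)&(abs(t[...,0])<.05)
    print(m.sum(),np.median(q,0).round(4),"top",t[m2].min(0).round(4),t[m2].max(0).round(4),"lid z",np.median(t[m3][:,2]).round(4))
cv2.imwrite("pics/w5.png",p[:,:,::-1]); print(get_obs()['time_s'])
p,d=read_camera("side");cv2.imwrite("pics/s2.png",cv2.resize(p[80:200,240:400,::-1],(800,600),interpolation=cv2.INTER_CUBIC))
```

```text
[ 0.46 -0.45 -0.11]
31.9333 0.08525619402768085 0.0
510 [ 0.0112 -0.0015  0.0101] top [-0.0106 -0.0059 -0.0385] [ 0.0127  0.0042 -0.0001] lid z 0.0772
488 [ 0.0112 -0.0015  0.0101] top [-0.0107 -0.0059 -0.0388] [ 0.0125  0.0041 -0.    ] lid z 0.077
494 [ 0.0112 -0.0017  0.0094] top [-0.0104 -0.0059 -0.0389] [ 0.0124  0.0042 -0.    ] lid z 0.077
34.7833
```

View pics/w5.png

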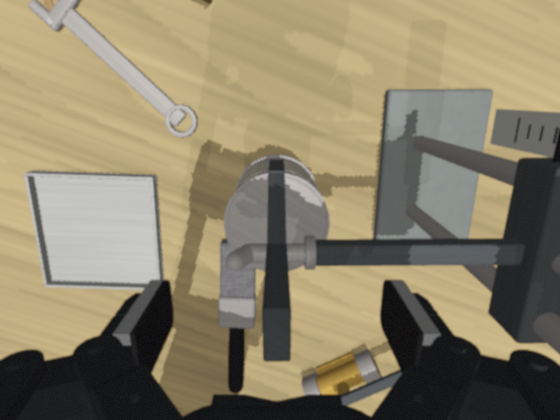

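The tin hangs free and still: the tab is steady within 0.2 mm over 2.9 s, between the open fingers at (150,310) and (405,310). The tray is at (97,230). Now re-grasping, lifting off and carrying to the tray.

Run:
```python
from h import *
dwell(.3)
line_to(pos(.004,-.00122,.2300),velocity=.01)
close(); print(get_obs()['grip_width'],get_obs()['gripper_force'],favg(15))
line_to(pos(.004,-.00122,.275),velocity=.025)
line_to(pos(.004,-.0015,.301),velocity=.025); print(favg(25))
line_to(pos(.12,-.0015,.301),velocity=.06); print(favg(20),get_obs()['time_s'])
line_to([.515,.2755,.24],velocity=.12)
line_to([.515,.2755,.166],velocity=.06); print(favg(20))
z=.166
while z>.150:
    z-=.0015; line_to([.515,.2755,z],velocity=.02); f=favg(12); print(round(z,4),f)
    if f[2]>-3.2: break
print(get_obs()['time_s'],get_obs()['grip_width'])
```

```text
0.009081469357397683 59.71930146217346 [-1.93  0.17 -0.12]
[-0.08 -0.1  -4.49]
[ 0.07 -0.06 -4.33] 42.2917
[-0.09 -0.11 -4.53]
0.1645 [-0.02 -0.18 -4.56]
0.163 [-0.08 -0.31 -4.38]
0.1615 [ 0.06  0.01 -4.28]
0.16 [-0.18  0.1  -4.35]
0.1585 [-0.2  -0.04 -4.78]
0.157 [ 0.09 -0.21 -4.43]
0.1555 [-0.41 -0.28 -1.78]
48.2667 0.009316602815670311
```

Run:
```python
from h import *
line_to([.515,.2755,.1552],velocity=.02)
open_gripper(); dwell(.2)
line_to([.515,.2755,.30],velocity=.12)
goto([.36,.2,.40],[180,0,60]); dwell(.3)
for n in ("side","top"):
    p,d=read_camera(n);P=cloud(n,d)
    near=(abs(P[...,0]-.515)<.08)&(abs(P[...,1]-.2755)<.08)
    m=near&(P[...,2]>.065)&(P[...,2]<.09);print(n,"lid",cv2.minEnclosingCircle(P[m][:,:2].astype(np.float32)),np.median(P[m][:,2]))
    m=near&(P[...,2]>.14)&(P[...,2]<.21);print("tab",cv2.minAreaRect(P[m][:,:2].astype(np.float32)),P[m][:,2].max())
    if n=="side": cv2.imwrite("pics/s3.png",cv2.resize(p[80:290,190:470,::-1],(800,600),interpolation=cv2.INTER_CUBIC))
    m=(P[...,2]>.2)&(P[...,2]<.27)&(P[...,0]>.6)&(P[...,0]<.66)&(P[...,1]>.08)&(P[...,1]<.13);print("hook z",np.median(P[m][:,2]) if m.any() else None)
print(get_obs()['time_s'])
```

```text
side lid ((0.5144821405410767, 0.27499035000801086), 0.038340818136930466) 0.08006509742874779
tab ((0.514625072479248, 0.2713439166545868), (0.02409958280622959, 0.016177544370293617), 17.931493759155273) 0.20057722556418867
hook z 0.24615820812904082
top lid ((0.5156749486923218, 0.27073705196380615), 0.03773827105760574) 0.07745935856013975
tab ((0.5144160985946655, 0.2711568772792816), (0.022059861570596695, 0.010725477710366249), 21.249000549316406) 0.19477342401351172
hook z 0.24363212540279444
52.0083
```

View pics/s3.png

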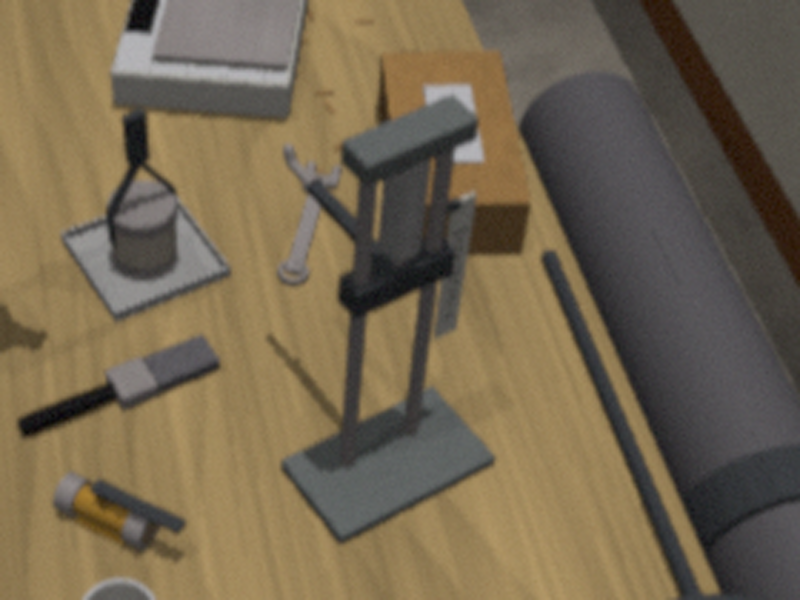

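The tin stands upright in the tray at crop (145,230), within 5 mm of the tray's centre. The hook is empty and back at its upper stop.

```bash
python3 -c "
from station import *
print(sign_off())"
```

```text
the job is handed in; nothing more can be done
None
```

The grey resin tin hung released on the scale's hook, still for about 3 s, and now stands upright and released in the tray, within 5 mm of its centre; the hook is empty at its upper stop, and I handed the job in at about 52 s (no verdict was returned).

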